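# Press the plate tilter down to its set mark

## Task

With a fingertip, press down the round pad at the sprung corner of the plate tilter until the pointer at the opposite corner has risen level with the set mark on the scale, hold it there for two seconds, then let the corner spring back up and move clear. Do not press past the mark. Leave the well plate lying in its tray without touching it, and do not shift the set mark or the vial, petri dish and small bottle standing around.

Things in the scene. Friction and masses are not known exactly. Their poses are not given: they have to be found in the camera images.
- tilter: Plate tilter, fixed to the bench: grey base 136 x 176 mm (x, y), above it an aluminium tray 104 x 146 mm tipping about the diagonal through its front left and rear right corners, 50 mm up (front -x, left +y). Sprung corner with round pad: front right, pad centre at (-77, -90) mm. Pointer and white upright scale, 117 mm high: rear left, at (130, 128) mm. Origin: centre of underside, z up.
- tray (a joint): Tilt of the tray in rad: 0 level, against its stop; grows as the pad is pressed, to 0.28 at the lower stop. The pad (115 mm from the pivot line) sinks 115 mm x tilt, the pointer end (180 mm from it) rises 180 mm x tilt. Pad force about 2 N at first movement, 6 N at 0.1, 9 N at 0.2 rad; let go, the spring brings it back to 0 in about half a second.
- index (a joint): Position of the set mark in rad about the same pivot line as the tray: the pointer is level with the mark when joint tray equals this value (0.09 to 0.20, different each time). It is held by friction; do not shift it.
- pad_top (a point): Centre of the flat top of the pad to be pressed: grey mushroom-shaped knob (its head: tray_c0), 32 mm in diameter, top 74 mm above the bench when the tray is level (24 mm above the pivot line), about as high as the well plate's top. Moves with the tray. The nearest corner of the well plate is about 40 mm from this point.
- pointer_tip (a point): End of the pointer at the opposite corner: flat steel blade 20 mm wide, 4 mm thick, the point is the middle of its end. 50 mm above the bench when the tray is level.
- mark_tip (a point): Point of the set mark: a dark steel finger on a slide at the edge of the scale to the right of the pointer (seen from the pad), its point 12 mm to the side of the pointer's middle, 66 to 86 mm above the bench. Its z axis is the direction in which the pointer rises.
- nest (a point): Centre of the tray's floor, 6 mm above the pivot line; the tray has a rim 6.5 mm high.
- well_plate: Clear 12-well plate 85 x 127 x 20 mm lying loose in the tray, long side along the tray's. Origin: centre of its underside. It tips with the tray and must not be touched.
- vial: Glass vial with white screw cap, 23 mm in diameter, 44 mm high; loose bystander, its centre 120 mm or more from the pad's. Origin: centre of its underside.
- petri_dish: Petri dish, 89 mm in diameter, 15 mm high; loose bystander, its centre 120 mm or more from the pad's. Origin: centre of its underside.
- small_bottle: Bottle with blue screw cap, 56 mm in diameter, 105 mm high; loose bystander, its centre 120 mm or more from the pad's. Origin: centre of its underside.
There are look-alikes about, which are no part of the job. There is more than one size of the well_plate; the job needs the smallest.

How it is judged:
By the outcome, as a careful person would: the job done as asked, in the order asked, and still so for the second after the job is handed in, with the robot touching nothing.
It also fails if it takes over 40 s, if anything falls off the work surface, if the arm or the gripper's body presses on something with over 40 N, if the wrist force passes 120 N, or if a joint passes its speed limit or range.

## Robot

A 7-joint arm with a two-finger parallel gripper is mounted at the origin on a cart in front of the work surface, level with it; the furniture and walls round the work are solid. World frame = base frame: x ahead of the robot, y to its left, z up, the work surface at z = 0. Lengths are in mm, angles in rad, forces in N, time in s.
With the tool pointing down it reaches from about 350 to 900 mm from the base axis. Payload 8.1 kg.
Tool frame: the origin (TCP) lies midway between the tips of the shut fingers; the grasp point (between the pads) lies 19 mm behind it; z points along the fingers, y is the direction in which the jaws open and shut (so a half turn about z gives the same grasp; the last joint's range is limited). The gripper opens to 85 mm and grips with 20 to 120 N. Pads are 22 mm wide; open, the fingers measure 114 mm over their backs; the gripper's body (76 mm by 85 mm) begins 54 mm behind the grasp point. The pads swing forward as they close: fully open they stand 13 mm farther back than shut.
Start: joints at [-1.267, 0.434, 0.025, 1.573, -0.012, 1.134, -0.075], TCP at [247.324, 573.998, 199.023] pointing down, gripper open.
Joint ranges: [-2.62, 2.62], [-0.44, 2.09], [-1.27, 1.32], [0.08, 2.57], [-1.32, 4.46], [0.12, 2], [-2.74, 2.74]. Speed limits (rad/s): [2.22, 2.22, 3.01, 3.01, 3.14, 3.14, 3.14].

## Interface

Orientations are given as [roll, pitch, yaw] about the fixed x, y, z axes, in that order (R = Rz(yaw) Ry(pitch) Rx(roll)).
In Python, from rig import ctrl gives the robot as it stands.
- The arm moves only by the shell command python3 -m crank 'ROWS' [OPENING] [FORCE]. ROWS is JSON, a list of rows, each a list of 2 entries, a list of its own where there are three numbers: the shift along the tool's x, y, z each as a share of 0.3 m, from -1 to 1, then the turn, a rotation vector about the tool's x, y, z each as a share of 4 degrees, from -1 to 1. In form: [[[dx, dy, dz], [rx, ry, rz]], ...]. A call has 1 to 8 rows; each row shifts and turns the commanded pose from where the row before left it, along the tool's axes as they then stand; what a row does not reach is not made up. A row lasts 1/8 s, in which the tool goes at most 62.5 mm and 10.7 degrees, less where a joint would pass 70% of its speed; a pose out of reach is approached as far as the arm can. A call with a number of a shift or a turn outside -1 to 1 is refused whole. A call with a gripper value outside its range is refused whole. OPENING is the opening, from -1 (shut) to 1 (fully open), so that 0 is half open, set as the call begins (- or left out, the last holds). The fingers move at their own pace and stop on an object; FORCE is the grip in N (left out, the last holds). Time passes only in rows, so rows that do not move let the fingers close. It gives the time, the measured TCP pose, the force and the opening at its end, in the units of the state.
- ctrl.sense(): the state, without advancing time (a new reading comes with each control period).
- ctrl.snapshot(name): name is "scene" or "top" or "wrist"; returns (picture, depth): 384x512x3 uint8, red, green, blue; 384x512 float32, mm along the optical axis (not along the pixel's ray), 0 where there is no reading.
- ctrl.camera_model(name): a dict with "K" (3x3 intrinsics, pixels), "eye" and "rotation" of the camera in the world; the wrist camera has in their place "mount" (4x4, takes a point from camera to tool coordinates, whose origin is the TCP and whose axes are the flange's). Camera axes: x right, y up, looking along -z (the intrinsics and any distortion apply to the point x, -y, -z); pixel columns grow to the right and rows downward; lengths in mm; the calibration is good to about 2 mm. A picture is of the moment at which its call begins: read the wrist's pose just before it. camera_model takes no time and is no camera call.
- ctrl.finish_job(): hands the job in, once; it reports no verdict.
The state is a dict: "time_s": time; "joint_positions": joint angles; "joint_velocities": joint speeds; "joint_torque": joint torques, N m; "ee_pos": TCP position; "tcp_rot": TCP orientation; "contact_force": force on the tool from outside, world axes, zero at the start; "moment": the same for the moment, N m; "opening": finger opening in mm.
Only numpy, scipy, OpenCV 4.12 (cv2) and the standard library are available. Lean on these libraries where they do the work, as an engineer would, in place of code of your own. Each camera call takes 0.05 s, during which the arm holds its last target.

## Working session

There is one attempt and no reset: what is moved stays moved. The work goes in short steps, Python scripts to look and compute and a shell command to move; the robot and the scene stay as the last step left them, time stands still between calls to the robot, and variables do not carry over. Pictures are saved under pics/ and viewed, and the job is handed in when it is done.

```bash
ls; mkdir -p pics; python3 - <<'E'
from rig import ctrl
import cv2,numpy as np
print(ctrl.sense())
for n in ("scene","top"):
    p,d=ctrl.snapshot(n); cv2.imwrite(f"pics/{n}0.png",p[:,:,::-1]); np.save(f"pics/{n}0.npy",d)
    m=ctrl.camera_model(n); print(n,m)
print(ctrl.camera_model("wrist"))
E
```

```text
pics
{'time_s': 0.0, 'joint_positions': array([-1.26659099,  0.43522873,  0.02496535,  1.57408793, -0.01159786,
        1.13402562, -0.07509122]), 'joint_velocities': array([-1.14763057e-03, -5.32059691e-05, -3.34335001e-04, -2.40303304e-03,
        1.33645371e-03, -1.78045657e-03,  5.14009705e-04]), 'joint_torque': array([-9.64055289e-04, -6.70459914e+01,  1.02418598e+00, -3.16217244e+01,
        1.54958374e-02,  1.23097232e-02,  3.70601572e-05]), 'ee_pos': array([247.12908679, 573.45361407, 198.22590971]), 'tcp_rot': array([-3.13999443e+00,  1.44087899e-04,  2.73473432e+00]), 'contact_force': array([ 0.48589066,  0.45316576, -0.13869578]), 'moment': array([-0.0428807 ,  0.02293215, -0.06432019]), 'opening': 85.28605271952584}
scene {'K': array([[411.83891778,   0.        , 258.32455493],
       [  0.        , 411.83891778, 197.6191665 ],
       [  0.        ,   0.        ,   1.        ]]), 'eye': array([-180.56102936, -461.36636328,  812.72959109]), 'rotation': array([ 0.87097159,  0.01234004, -1.05447608])}
top {'K': array([[393.21107558,   0.        , 256.66936771],
       [  0.        , 393.21107558, 195.65614103],
       [  0.        ,   0.        ,   1.        ]]), 'eye': array([ 299.17665702,   20.67266666, 1264.4899232 ]), 'rotation': array([ 0.21875269, -0.00407833, -1.65356126])}
{'K': array([[279.58748769,   0.        , 260.81331597],
       [  0.        , 279.58748769, 184.35989523],
       [  0.        ,   0.        ,   1.        ]]), 'mount': array([[-7.00914597e-04,  9.62972159e-01,  2.69599945e-01,
         6.90415410e+01],
       [ 9.99999491e-01,  8.70471210e-04, -5.09366939e-04,
         2.89821107e-01],
       [-7.25185171e-04,  2.69599451e-01, -9.62972279e-01,
        -1.74597349e+02],
       [ 0.00000000e+00,  0.00000000e+00,  0.00000000e+00,
         1.00000000e+00]])}
```

View pics/scene0.png

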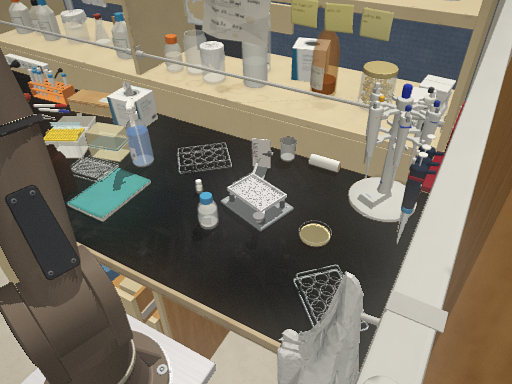

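View pics/top0.png

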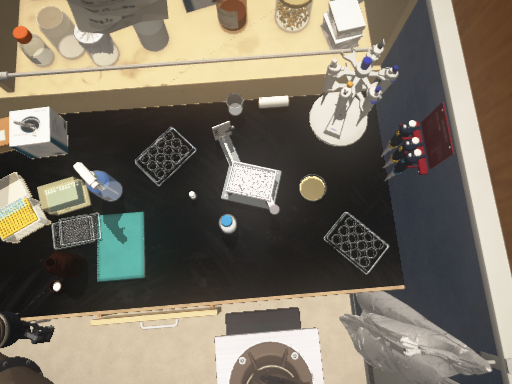

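The top view shows the tilter near (250,185), with the pad at (273,208), the scale at (222,130), the bottle at (228,224), the vial at (193,195) and the dish at (313,187). Next I turn those pixels into positions.

```bash
cat > h.py <<'E'
import numpy as np, cv2
from scipy.spatial.transform import Rotation as R
from rig import ctrl
def Rm(e): return R.from_euler('xyz',e).as_matrix()
def pose(name,s=None):
    m=ctrl.camera_model(name)
    if name=="wrist":
        M=m["mount"];T=np.eye(4);T[:3,:3]=Rm(s["tcp_rot"]);T[:3,3]=s["ee_pos"]
        T=T@M; return m["K"],T[:3,:3],T[:3,3]
    return m["K"],Rm(m["rotation"]),m["eye"]
def cloud(d,K,Rc,e):
    v,u=np.mgrid[:d.shape[0],:d.shape[1]]
    P=np.stack([(u-K[0,2])/K[0,0]*d,-(v-K[1,2])/K[1,1]*d,-d],-1)
    return P@Rc.T+e
def proj(p,K,Rc,e):
    q=(np.atleast_2d(p)-e)@Rc
    return np.stack([K[0,2]+K[0,0]*q[:,0]/-q[:,2],K[1,2]-K[1,1]*q[:,1]/-q[:,2]],-1)
E
python3 - <<'E'
from h import *
for n,(us,bx) in {"top":([(273,208),(250,187),(222,130),(228,222),(193,195),(313,187),(255,240)],(190,110,330,240)),"scene":([(258,216),(257,190),(261,150),(208,197),(199,183),(315,232),(250,260)],(180,120,340,260))}.items():
    d=np.load(f"pics/{n}0.npy"); C=cloud(d,*pose(n))
    for u,v in us: print(n,u,v,C[v,u].round(0))
    im=cv2.imread(f"pics/{n}0.png"); x0,y0,x1,y1=bx
    cv2.imwrite(f"pics/{n}0c.png",cv2.resize(im[y0:y1,x0:x1],None,fx=5 if n=="scene" else 4.5,fy=5 if n=="scene" else 4.5,interpolation=cv2.INTER_CUBIC)[:600,:800])
E
```

```text
top 273 208 [520. -53.  74.]
top 250 187 [596.  12.  57.]
top 222 130 [788.  87.  73.]
top 228 222 [482.  86. 108.]
top 193 195 [587. 195.  46.]
top 313 187 [ 591. -195.    9.]
top 255 240 [434.  10.   1.]
scene 258 216 [514. -56.  72.]
scene 257 190 [626.  12.  55.]
scene 261 150 [786.  88.  77.]
scene 208 197 [483.  80. 106.]
scene 199 183 [588. 195.  38.]
scene 315 232 [ 595. -189.    6.]
scene 250 260 [425. -81.  -1.]
```

View pics/top0c.png

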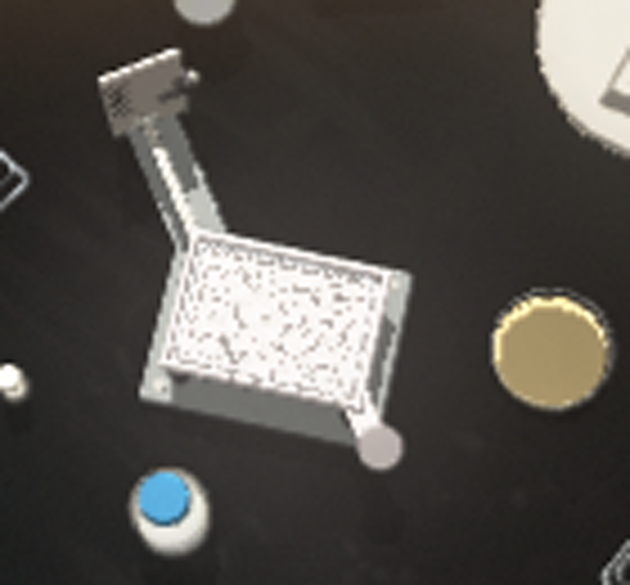

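View pics/scene0c.png

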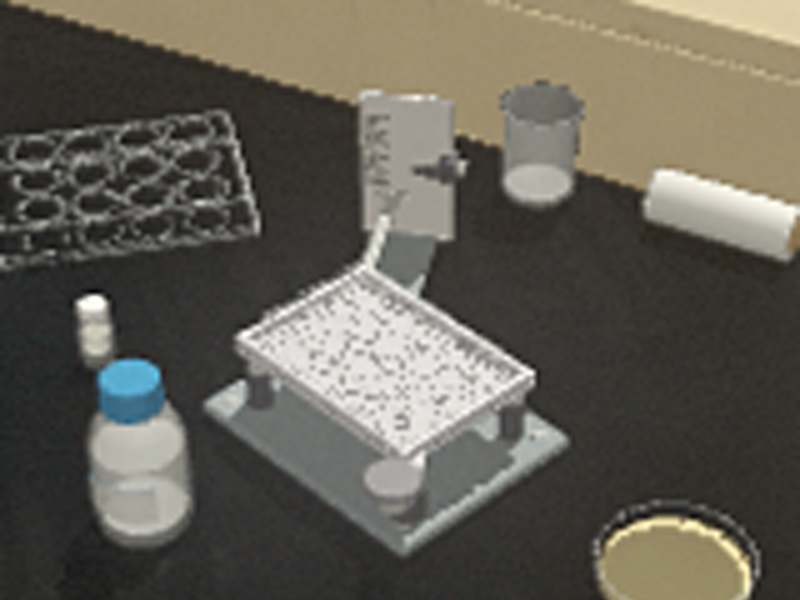

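```bash
cat >> h.py <<'E'
def need(target):
    s=ctrl.sense(); Rt=Rm(s["tcp_rot"]); d=Rt.T@(np.array(target)-s["ee_pos"])
    print("t",round(s["time_s"],2),"pos",s["ee_pos"].round(1),"rot",s["tcp_rot"].round(3),"F",s["contact_force"].round(1),"q",s["joint_positions"].round(2)); print("tool mm",d.round(1),"share",(d/300).round(3))
    print("tool axes x,y,z in world",Rt.T.round(2).tolist())
E
python3 -c "
from h import *
need([500,-65,180])"
```

```text
t 0.1 pos [247.1 573.5 198.3] rot [-3.14   0.     2.735] F [-0.2 -0.6  0.8] q [-1.27  0.44  0.02  1.57 -0.01  1.13 -0.08]
tool mm [-484.9 -486.3   19. ] share [-1.616 -1.621  0.063]
tool axes x,y,z in world [[-0.92, 0.4, -0.0], [0.4, 0.92, -0.0], [-0.0, -0.0, -1.0]]
```

```bash
python3 -m crank '[[[-0.135,-0.135,0],[0,0,0]],[[-0.135,-0.135,0],[0,0,0]],[[-0.135,-0.135,0],[0,0,0]],[[-0.135,-0.135,0],[0,0,0]],[[-0.135,-0.135,0],[0,0,0]],[[-0.135,-0.135,0],[0,0,0]],[[-0.135,-0.135,0],[0,0,0]],[[-0.135,-0.135,0],[0,0,0]]]' -1
python3 -m crank '[[[-0.135,-0.135,0],[0,0,0]],[[-0.135,-0.135,0],[0,0,0]],[[-0.135,-0.135,0],[0,0,0]],[[-0.135,-0.135,0],[0,0,0]],[[0,0,0],[0,0,1]],[[0,0,0],[0,0,1]],[[0,0,0],[0,0,1]],[[0,0,0],[0,0,1]]]'
python3 -m crank '[[[0,0,0],[-1,0,1]],[[0,0,0],[-1,0,1]],[[0,0,0],[-1,0,1]],[[0,0,0],[-1,0,1]],[[0,0,0],[-1,0,1]],[[0,0,0],[-1,0,1]]]'
python3 - <<'E'
from h import *
need([519,-54,110])
s=ctrl.sense();p,d=ctrl.snapshot("wrist"); cv2.imwrite("pics/w1.png",p[:,:,::-1]); np.save("pics/w1.npy",d)
import pickle; pickle.dump(s,open("pics/w1.pkl","wb"))
E
```

```text
time_s: 1.1
ee_pos: [416.9, 146.4, 199.0]
tcp_rot: [3.141, 0.0, 2.735]
contact_force: [1.0, -0.3, 0.7]
opening: -0.0
time_s: 2.1
ee_pos: [501.0, -64.7, 198.7]
tcp_rot: [-3.141, -0.001, 2.453]
contact_force: [-0.2, 0.1, -1.1]
opening: -0.2
time_s: 2.85
ee_pos: [501.1, -64.8, 198.9]
tcp_rot: [2.732, -0.086, 2.046]
contact_force: [0.1, 0.8, 1.0]
opening: 0.0
t 2.85 pos [501.1 -64.8 198.9] rot [ 2.732 -0.086  2.046] F [0.1 0.8 1. ] q [-0.15  0.11  0.49  2.14 -0.6   0.76  1.2 ]
tool mm [ -6.2 -16.2  89.7] share [-0.021 -0.054  0.299]
tool axes x,y,z in world [[-0.46, 0.89, 0.09], [0.83, 0.39, 0.4], [0.32, 0.25, -0.91]]
```

View pics/w1.png

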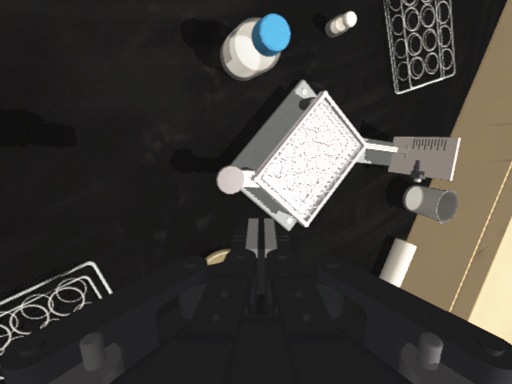

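The wrist view shows the pad at (230,180), the pointer running to about (405,150), and the scale with its set mark at (418,177). All of these stay visible from a tilted pressing pose.

```bash
python3 - <<'E'
from h import *
import pickle
s=pickle.load(open("pics/w1.pkl","rb")); d=np.load("pics/w1.npy"); im=cv2.imread("pics/w1.png")
C=cloud(d,*pose("wrist",s))
z=C[170:192,218:244].reshape(-1,3); m=abs(z[:,2]-np.median(z[:,2]))<3; print("pad",z[m].mean(0),m.sum())
# pad blob over bigger area with z near
A=C[155:205,205:255]; mk=abs(A[...,2]-np.median(z[:,2]))<3; vv,uu=np.nonzero(mk); print("blob",uu.min()+205,uu.max()+205,vv.min()+155,vv.max()+155,A[mk].mean(0))
for (u,v) in [(250,181),(400,150),(405,152),(414,177),(418,177),(424,178),(440,160),(456,145),(454,175)]: print(u,v,C[v,u].round(1))
cv2.imwrite("pics/w1c.png",cv2.resize(im[125:195,360:470],None,fx=7,fy=7,interpolation=cv2.INTER_CUBIC))
E
```

```text
pad [515.68517105 -55.41510753  73.61925547] 524
blob 216 243 166 193 [514.99408406 -54.72800032  73.57299864]
250 181 [545.9 -47.8  54.7]
400 150 [757.9  85.7  52.2]
405 152 [769.3  87.4  52.4]
414 177 [789.   55.4  68.7]
418 177 [790.   56.7  74.3]
424 178 [799.9  59.3  76.8]
440 160 [788.2  86.1  97.8]
456 145 [781.7 107.2 115.7]
454 175 [923.4 107.9  38.5]
```

View pics/w1c.png

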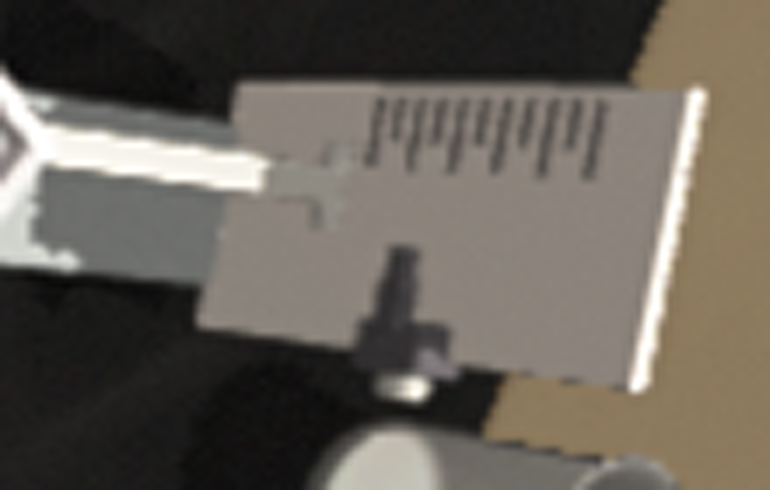

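```bash
python3 - <<'E'
from h import *
s=ctrl.sense(); Rt=Rm(s["tcp_rot"])
for a in (0,-4,-8,-12):
    s2=dict(s); s2["ee_pos"]=np.array([520,-53,70.]); s2["tcp_rot"]=R.from_matrix(Rt@R.from_rotvec([np.radians(a),0,0]).as_matrix()).as_euler('xyz')
    print(a,proj(np.array([[780,88,52],[788,70,75],[788,86,117]]),*pose("wrist",s2)).round(0).tolist())
need([521,-53,85])
E
```

```text
0 [[495.0, 164.0], [517.0, 184.0], [579.0, 175.0]]
-4 [[474.0, 161.0], [495.0, 180.0], [550.0, 170.0]]
-8 [[455.0, 158.0], [474.0, 176.0], [525.0, 166.0]]
-12 [[437.0, 156.0], [455.0, 172.0], [501.0, 163.0]]
t 2.9 pos [499.5 -65.7 198.2] rot [ 2.731 -0.089  2.04 ] F [-2.6 -1.1 -2.5] q [-0.15  0.11  0.49  2.14 -0.6   0.76  1.2 ]
tool mm [ -8.4 -22.3 113.5] share [-0.028 -0.074  0.378]
tool axes x,y,z in world [[-0.45, 0.89, 0.09], [0.83, 0.38, 0.4], [0.32, 0.25, -0.91]]
```

```bash
python3 -m crank '[[[0,0,0],[-1,0,0]],[[0,0,0],[-1,0,0]],[[0,0,0],[0,0,0]]]'
python3 -c "
from h import *
need([521,-53,100])"
```

```text
time_s: 3.28
ee_pos: [500.1, -65.0, 198.3]
tcp_rot: [2.596, -0.087, 2.047]
contact_force: [0.6, 0.1, 0.4]
opening: 0.3
t 3.27 pos [500.1 -65.  198.3] rot [ 2.596 -0.087  2.047] F [0.6 0.1 0.4] q [-0.06  0.09  0.48  2.23 -0.85  0.7   1.49]
tool mm [ -7.5 -30.3  96.3] share [-0.025 -0.101  0.321]
tool axes x,y,z in world [[-0.46, 0.89, 0.09], [0.78, 0.35, 0.52], [0.43, 0.3, -0.85]]
```

```bash
python3 -m crank '[[[-0.008,-0.034,0.107],[0,0,0]],[[-0.008,-0.034,0.107],[0,0,0]],[[-0.008,-0.034,0.107],[0,0,0]],[[0,0,0],[0,0,0]]]'
python3 - <<'E'
from h import *
need([521,-53,82])
s=ctrl.sense();p,d=ctrl.snapshot("wrist"); cv2.imwrite("pics/w2.png",p[:,:,::-1]); np.save("pics/w2.npy",d)
import pickle; pickle.dump(s,open("pics/w2.pkl","wb"))
cv2.imwrite("pics/w2c.png",cv2.resize(np.ascontiguousarray(p[120:200,400:512,::-1]),None,fx=7,fy=7,interpolation=cv2.INTER_CUBIC))
E
```

```text
time_s: 3.78
ee_pos: [521.5, -51.2, 98.7]
tcp_rot: [2.599, -0.089, 2.05]
contact_force: [-0.9, 0.0, -0.5]
opening: 0.2
t 3.77 pos [521.5 -51.2  98.7] rot [ 2.599 -0.089  2.05 ] F [-0.9  0.  -0.5] q [ 0.02  0.31  0.37  2.31 -1.27  0.59  1.93]
tool mm [-2.9 -9.6 13.5] share [-0.01  -0.032  0.045]
tool axes x,y,z in world [[-0.46, 0.88, 0.09], [0.78, 0.35, 0.51], [0.42, 0.31, -0.85]]
```

View pics/w2.png

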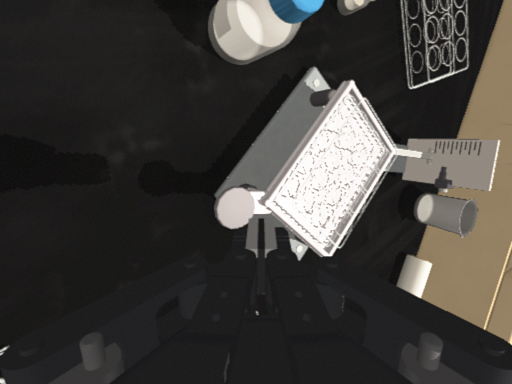

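View pics/w2c.png

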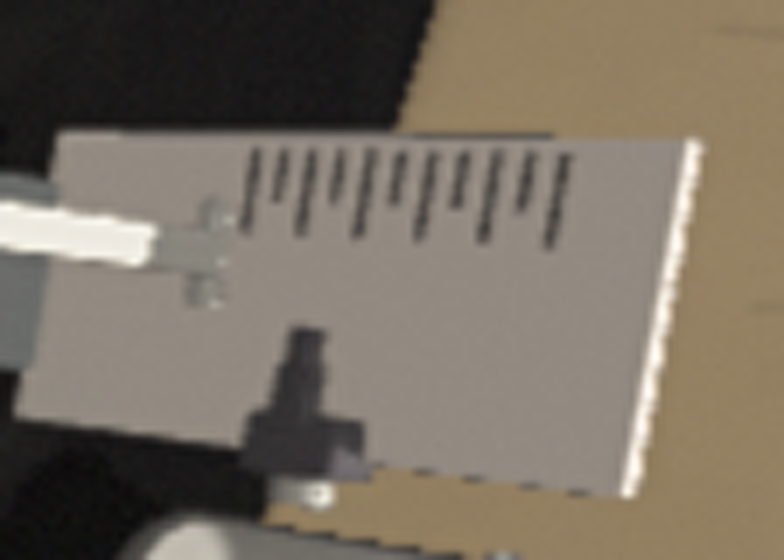

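The picture shows the pointer blade at about (430,155) and the mark's point at (443,167), both sharp. Joint 5 is close to its lower limit, so I will lean the tool more radially to relieve it.

```bash
python3 -m crank '[[[0,0,0],[0,-1,0]],[[0,0,0],[0,-1,0]],[[0,0,0],[0,-1,0]],[[0,0,0],[0,0,0]]]'
python3 - <<'E'
from h import *
need([521,-53,82])
s=ctrl.sense()
s2=dict(s); s2["ee_pos"]=np.array([521,-53,65.])
print(proj(np.array([[780,88,52],[788,70,75],[788,86,117]]),*pose("wrist",s2)).round(0).tolist())
E
```

```text
time_s: 4.32
ee_pos: [522.4, -51.7, 102.0]
tcp_rot: [2.599, 0.06, 1.961]
contact_force: [0.4, 0.1, -0.4]
opening: 0.3
t 4.33 pos [522.4 -51.7 102. ] rot [2.599 0.06  1.961] F [ 0.4  0.1 -0.4] q [ 0.51  0.26 -0.39  2.37 -1.31  0.13  1.84]
tool mm [  0.5 -11.9  16.2] share [ 0.002 -0.04   0.054]
tool axes x,y,z in world [[-0.38, 0.92, -0.06], [0.78, 0.35, 0.52], [0.5, 0.15, -0.85]]
[[467.0, 138.0], [485.0, 158.0], [540.0, 152.0]]
```

```bash
cat > fit.py <<'E'
from h import *
import pickle
from scipy.optimize import least_squares
u=np.array([.8146,.58]); r=np.array([.58,-.8146])
def loc(a,ru,rr,z0=50): # on arm radius ru about pivot, offset rr
    q=u*ru*np.cos(a)+r*rr; return np.array([q[0],q[1],z0+ru*np.sin(a)])
def W(p,x):
    c,s=np.cos(x[2]),np.sin(x[2]); return np.array([x[0]+c*p[0]-s*p[1],x[1]+s*p[0]+c*p[1],p[2]])
PAD=np.array([-77,-90,74.])
E
python3 - <<'E'
from fit import *
obs={}
for n,ptr,mk,bx in (("w1",(408.7,151.3),(417.6,160.3),(205,155,255,205)),("w2",(432.1,156.),(443.6,166.9),(205,180,265,235))):
    s=pickle.load(open(f"pics/{n}.pkl","rb")); d=np.load(f"pics/{n}.npy"); P=pose("wrist",s); C=cloud(d,*P)
    x0,y0,x1,y1=bx; A=C[y0:y1,x0:x1]; m=abs(A[...,2]-73.5)<4; 
    cn,lab,st,ce=cv2.connectedComponentsWithStats(m.astype(np.uint8)); k=1+np.argmax(st[1:,4]); pad=ce[k]+[x0,y0]
    print(n,"pad px",pad,st[k],A[lab==k].mean(0)); obs[n]=(P,pad,ptr,mk)
def res(x):
    out=[]
    for i,n in enumerate(obs):
        P,pad,ptr,mk=obs[n]; K,Rc,e=P; w=x[4+5*i:9+5*i]; 
        Rc=R.from_rotvec([w[0],w[1],w[2] if 0 else 0]).as_matrix()@Rc; e=e+np.array([0,0,w[3]])
        pts=np.array([W(PAD,x),W(loc(0,180.2,-28.9),x),W(loc(x[3],180.2,-16.9),x)])
        out+=list((proj(pts,K,Rc,e)-np.array([pad,ptr,mk])).ravel())
        out+=[w[0]/.004,w[1]/.004,w[3]/1.5,w[2],w[4]]
    return np.array(out)
x0=np.zeros(14); x0[:4]=[614,9,-.31,.12]
f=least_squares(res,x0); print(f.x.round(4)); print(f.fun.round(2))
J=np.linalg.inv(f.jac.T@f.jac+1e-9*np.eye(14)); print("sd a",np.sqrt(J[3,3]))
E
```

```text
w1 pad px [229.53269537 179.29824561] [ 11  10  28  29 627] [514.67854962 -54.84007069  73.65121723]
w2 pad px [233.92916353 207.19140919] [   9    7   41   42 1327] [514.16835785 -54.72825215  73.60298245]
[ 6.137381e+02  7.967900e+00 -3.040000e-01  1.010000e-01 -6.000000e-04
  2.600000e-03  0.000000e+00 -6.352000e-01  0.000000e+00 -1.300000e-03
  2.000000e-03  0.000000e+00 -5.890000e-01  0.000000e+00]
[-0.02 -0.13 -0.08  0.23 -0.36 -0.23 -0.15  0.66 -0.42  0.    0.    0.39
  0.05 -0.96  0.32  0.29 -0.35 -0.33  0.5  -0.39  0.    0.  ]
sd a 0.007556834200706423
```

```bash
python3 - <<'E'
from fit import *
s=ctrl.sense()
x=[613.7,8,-.304]
pts=np.array([W(loc(0,180.2,-28.9),x),W(loc(.1,180.2,-16.9),x)]); print(pts.round(1))
best={}
for th in range(0,33,4):
  for ph in range(-40,60,10):
    for ps in range(-180,180,5):
      z=np.array([np.sin(np.radians(th))*np.cos(np.radians(ph)),np.sin(np.radians(th))*np.sin(np.radians(ph)),-np.cos(np.radians(th))])
      base=R.align_vectors([z],[[0,0,-1]])[0].as_matrix()
      Rt=base@R.from_euler('xyz',[np.pi,0,np.radians(ps)]).as_matrix()
      K,Rc,e=pose("wrist",{"ee_pos":np.array([519,-54,62.]),"tcp_rot":R.from_matrix(Rt).as_euler('xyz')})
      q=proj(pts,K,Rc,e); dep=-((pts-e)@Rc)[:,2]
      if (dep<50).any(): continue
      marg=min(q[:,0].min(),511-q[:,0].max(),q[:,1].min(),200-q[:,1].max()+20)
      if marg>8 and (th not in best or marg>best[th][0]): best[th]=(marg,ph,ps,q.round().tolist())
for k,v in best.items(): print(k,v)
E
```

```text
[[776.1  91.3  50. ]
 [779.   79.6  68. ]]Traceback (most recent call last):
  File "<stdin>", line 12, in <module>
  File "h.py", line 6, in pose
    m=ctrl.camera_model(name)
ValueError: time passes only in moves, steps and waits
```

```bash
python3 - <<'E'
from fit import *
x=[613.7,8,-.304]
m=ctrl.camera_model("wrist"); K=m["K"];M=m["mount"]
pts=np.array([W(loc(0,180.2,-28.9),x),W(loc(.1,180.2,-16.9),x)])
best={}
for th in range(0,33,4):
  for ph in range(-40,60,10):
    t,f=np.radians([th,ph])
    base=R.from_rotvec(t*np.array([np.sin(f),-np.cos(f),0])).as_matrix()
    assert np.allclose(base@[0,0,-1],[np.sin(t)*np.cos(f),np.sin(t)*np.sin(f),-np.cos(t)],atol=1e-6)
    for ps in range(-180,180,5):
      T=np.eye(4);T[:3,:3]=base@R.from_euler('xyz',[np.pi,0,np.radians(ps)]).as_matrix();T[:3,3]=[519,-54,62];T=T@M
      Rc,e=T[:3,:3],T[:3,3]
      q=proj(pts,K,Rc,e); dep=-((pts-e)@Rc)[:,2]
      if (dep<50).any(): continue
      marg=min(q[:,0].min(),511-q[:,0].max(),q[:,1].min(),220-q[:,1].max())
      if marg>8: best.setdefault(th,[]).append((round(marg),ph,ps,q.round().tolist()))
for k,v in best.items(): print(k,sorted(v)[-4:])
E
```

```text
24 [(12, 20, -30, [[27.0, 42.0], [12.0, 22.0]]), (12, 40, -30, [[30.0, 31.0], [12.0, 12.0]]), (13, 30, -70, [[36.0, 207.0], [16.0, 203.0]]), (15, 30, -30, [[31.0, 37.0], [15.0, 18.0]])]
28 [(30, 30, -65, [[49.0, 183.0], [30.0, 178.0]]), (31, 20, -65, [[49.0, 189.0], [31.0, 182.0]]), (32, 30, -35, [[47.0, 67.0], [32.0, 50.0]]), (33, 20, -30, [[49.0, 52.0], [36.0, 33.0]])]
32 [(49, 30, -40, [[64.0, 91.0], [49.0, 78.0]]), (50, 40, -35, [[67.0, 65.0], [52.0, 50.0]]), (51, 20, -35, [[64.0, 80.0], [51.0, 64.0]]), (54, 30, -35, [[68.0, 73.0], [54.0, 58.0]])]
```

```bash
python3 -m crank '[[[0,0,0],[1,0,0]],[[0,0,0],[1,0,0]],[[0,0,0],[0,1,0]],[[0,0,0],[0,1,0]],[[0,0,0],[0,0,0]]]'
python3 - <<'E'
from h import *
need([520,-54,90])
E
```

```text
time_s: 4.95
ee_pos: [524.7, -53.2, 98.8]
tcp_rot: [2.682, -0.069, 2.023]
contact_force: [0.6, -0.0, -0.1]
opening: -0.1
t 4.95 pos [524.7 -53.2  98.8] rot [ 2.682 -0.069  2.023] F [ 0.6 -0.  -0.1] q [ 0.23  0.29  0.02  2.25 -0.91  0.45  1.49]
tool mm [ 0.7 -8.1  5.9] share [ 0.002 -0.027  0.02 ]
tool axes x,y,z in world [[-0.44, 0.9, 0.07], [0.82, 0.36, 0.44], [0.37, 0.25, -0.89]]
```

```bash
python3 -m crank '[[[0.001,-0.027,0.020],[0,0,0]],[[0,0,0],[0,0,0]]]'
python3 - <<'E'
from h import *
import pickle
need([520,-54,80])
s=ctrl.sense();p,d=ctrl.snapshot("wrist"); cv2.imwrite("pics/w3.png",p[:,:,::-1]); np.save("pics/w3.npy",d)
pickle.dump(s,open("pics/w3.pkl","wb"))
E
```

```text
time_s: 5.2
ee_pos: [518.1, -52.1, 88.9]
tcp_rot: [2.684, -0.071, 2.024]
contact_force: [-0.3, -0.6, -0.1]
opening: -0.1
t 5.2 pos [518.1 -52.1  88.9] rot [ 2.684 -0.071  2.024] F [-0.3 -0.6 -0.1] q [ 0.26  0.3  -0.01  2.27 -0.95  0.42  1.54]
tool mm [-3.1 -3.1  8.2] share [-0.01  -0.01   0.027]
tool axes x,y,z in world [[-0.44, 0.9, 0.07], [0.82, 0.36, 0.44], [0.37, 0.25, -0.89]]
```

View pics/w3.png

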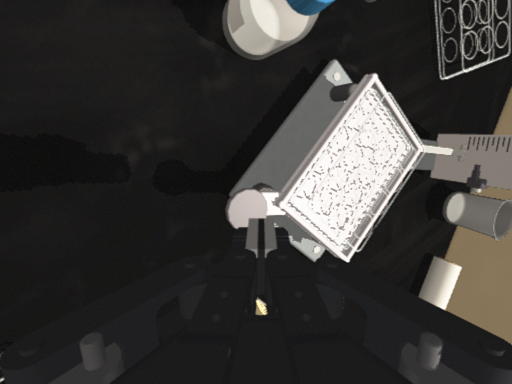

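The pointer tip is at (461,154), the mark's point at (476,168), and the fingertip is hanging over the pad at (263,213), so feedback from this view is workable. I'm going down to just above contact.

```bash
python3 -m crank '[[[-0.001,-0.007,0.014],[0,0,0]],[[-0.001,-0.006,0.013],[0,0,0]],[[0,0,0],[0,0,0]]]'
python3 -m crank '[[[0,-0.0045,0.009],[0,0,0]],[[0,0,0],[0,0,0]]]'
```

```text
time_s: 5.62
ee_pos: [518.9, -51.5, 79.7]
tcp_rot: [2.682, -0.072, 2.026]
contact_force: [-0.3, -0.1, -0.7]
opening: 0.2
time_s: 5.88
ee_pos: [518.8, -51.3, 76.9]
tcp_rot: [2.682, -0.071, 2.026]
contact_force: [-0.1, -0.2, -0.2]
opening: -0.1
```

```bash
python3 -m crank '[[[0,-0.0045,0.009],[0,0,0]],[[0,0,0],[0,0,0]]]'
python3 -m crank '[[[0,-0.0045,0.009],[0,0,0]],[[0,0,0],[0,0,0]]]'
python3 - <<'E'
from h import *
import pickle
need([520,-54,80])
s=ctrl.sense();p,d=ctrl.snapshot("wrist"); cv2.imwrite("pics/w4.png",p[:,:,::-1]); np.save("pics/w4.npy",d)
pickle.dump(s,open("pics/w4.pkl","wb"))
cv2.imwrite("pics/w4c.png",np.vstack([cv2.resize(np.ascontiguousarray(p[130:195,420:512,::-1]),None,fx=5,fy=5,interpolation=cv2.INTER_CUBIC),cv2.resize(np.ascontiguousarray(p[180:235,210:302,::-1]),None,fx=5,fy=5,interpolation=cv2.INTER_CUBIC)]))
E
```

```text
time_s: 6.12
ee_pos: [518.7, -51.1, 73.8]
tcp_rot: [2.682, -0.071, 2.026]
contact_force: [0.3, -0.0, 0.5]
opening: -0.2
time_s: 6.38
ee_pos: [518.6, -50.9, 70.8]
tcp_rot: [2.682, -0.071, 2.026]
contact_force: [-0.5, 0.7, 0.2]
opening: -0.0
t 6.38 pos [518.6 -50.9  70.8] rot [ 2.682 -0.071  2.026] F [-0.5  0.7  0.2] q [ 0.3   0.34 -0.06  2.28 -1.03  0.38  1.63]
tool mm [-2.8  4.1 -8.5] share [-0.009  0.014 -0.028]
tool axes x,y,z in world [[-0.44, 0.9, 0.07], [0.82, 0.37, 0.44], [0.37, 0.25, -0.89]]
```

View pics/w4c.png

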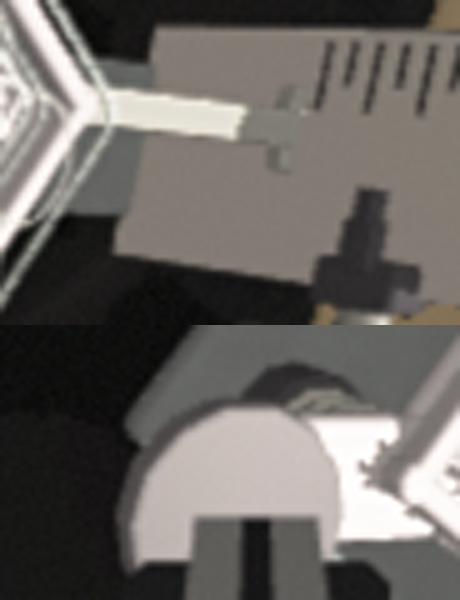

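```bash
python3 - <<'E'
from fit import *
s=pickle.load(open("pics/w4.pkl","rb")); d=np.load("pics/w4.npy"); P=pose("wrist",s); C=cloud(d,*P)
print("tcp px",proj(s["ee_pos"],*P))
Rt=Rm(s["tcp_rot"])
for v in range(206,236,3):
    print(v,[(u,round(float(d[v,u])),C[v,u].round().tolist(),((C[v,u]-s["ee_pos"])@Rt).round(0).tolist()) for u in (252,268)])
A=C[185:225,225:285]; m=abs(A[...,2]-73.5)<2.5; print(A[m].mean(0),A[m].min(0),A[m].max(0))
E
```

```text
tcp px [[261.33946883 213.38303584]]
206 [(252, 179, [508.0, -48.0, 74.0], [7.0, -6.0, -6.0]), (268, 185, [520.0, -45.0, 74.0], [5.0, 4.0, -1.0])]
209 [(252, 180, [509.0, -50.0, 73.0], [5.0, -6.0, -5.0]), (268, 185, [520.0, -46.0, 74.0], [4.0, 4.0, -1.0])]
212 [(252, 181, [510.0, -52.0, 73.0], [3.0, -6.0, -6.0]), (268, 186, [521.0, -48.0, 73.0], [1.0, 4.0, -1.0])]
215 [(252, 181, [511.0, -54.0, 73.0], [1.0, -6.0, -5.0]), (268, 185, [522.0, -50.0, 74.0], [-0.0, 4.0, -2.0])]
218 [(252, 149, [496.0, -51.0, 101.0], [11.0, -5.0, -36.0]), (268, 149, [503.0, -48.0, 105.0], [11.0, 3.0, -36.0])]
221 [(252, 145, [494.0, -52.0, 106.0], [12.0, -5.0, -41.0]), (268, 146, [502.0, -49.0, 108.0], [11.0, 3.0, -39.0])]
224 [(252, 141, [493.0, -53.0, 109.0], [12.0, -5.0, -44.0]), (268, 142, [500.0, -50.0, 112.0], [11.0, 3.0, -43.0])]
227 [(252, 137, [492.0, -54.0, 113.0], [12.0, -5.0, -48.0]), (268, 137, [498.0, -51.0, 116.0], [12.0, 3.0, -48.0])]
230 [(252, 135, [491.0, -55.0, 115.0], [12.0, -5.0, -51.0]), (268, 135, [497.0, -52.0, 119.0], [12.0, 3.0, -51.0])]
233 [(252, 131, [490.0, -56.0, 118.0], [12.0, -5.0, -55.0]), (268, 131, [496.0, -53.0, 122.0], [12.0, 3.0, -55.0])]
[512.22368072 -49.26445964  73.54489592] [499.8364635  -62.6034579   71.04602665] [531.28726372 -38.94903058  75.60190259]
```

```bash
python3 - <<'E'
from fit import *
p,d=ctrl.snapshot("scene"); cv2.imwrite("pics/s4.png",p[:,:,::-1]); np.save("pics/s4.npy",d)
P=pose("scene"); print(proj(ctrl.sense()["ee_pos"],*P))
cv2.imwrite("pics/s4c.png",cv2.resize(np.ascontiguousarray(p[120:260,180:340,::-1]),None,fx=4.2,fy=4.2,interpolation=cv2.INTER_CUBIC))
p,d=ctrl.snapshot("wrist"); cv2.imwrite("pics/w4d.png",cv2.resize(np.clip(np.ascontiguousarray(p[180:320,180:340,::-1]).astype(float)*2,0,255).astype(np.uint8),None,fx=4,fy=4))
E
```

```text
[[257.35465094 214.60246743]]
```

View pics/s4c.png

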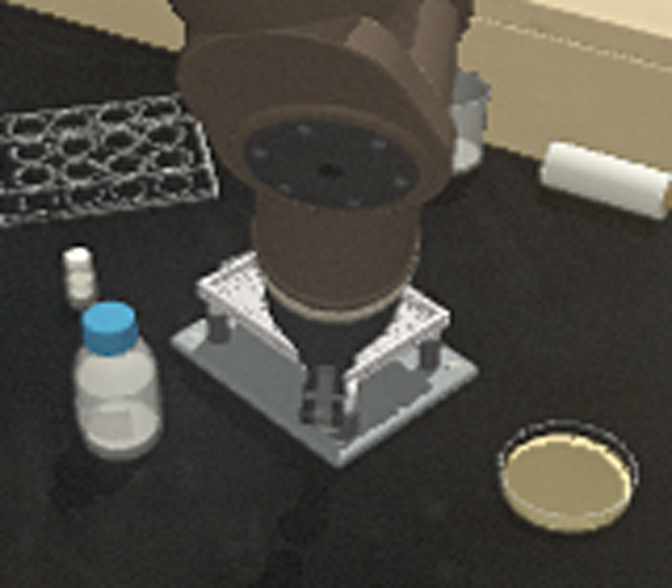

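View pics/w4d.png

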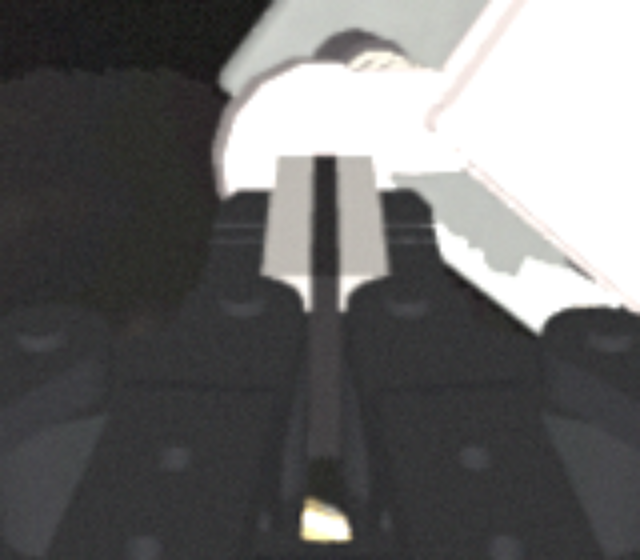

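No contact at TCP z 70.8, and the wrist depth puts the finger ends about 33 mm behind the TCP point. I will recentre for that and keep going down in small steps while watching the force.

```bash
python3 -c "
from h import *
need([528,-46,60])"
```

```text
t 6.53 pos [518.8 -50.9  71. ] rot [ 2.682 -0.071  2.026] F [-0.6  0.1  0.1] q [ 0.3   0.34 -0.06  2.28 -1.03  0.38  1.63]
tool mm [-0.4  4.5 14.5] share [-0.001  0.015  0.048]
tool axes x,y,z in world [[-0.44, 0.9, 0.07], [0.82, 0.37, 0.44], [0.37, 0.25, -0.89]]
```

```bash
python3 -m crank '[[[0,0.008,0.012],[0,0,0]],[[0,0.007,0.012],[0,0,0]],[[0,0,0],[0,0,0]]]'
python3 -m crank '[[[0,0,0.012],[0,0,0]],[[0,0,0.012],[0,0,0]],[[0,0,0],[0,0,0]]]'
python3 - <<'E'
from h import *
import pickle
need([528,-46,57])
s=ctrl.sense();p,d=ctrl.snapshot("wrist"); cv2.imwrite("pics/w5.png",p[:,:,::-1]); np.save("pics/w5.npy",d)
pickle.dump(s,open("pics/w5.pkl","wb"))
cv2.imwrite("pics/w5c.png",np.vstack([cv2.resize(np.ascontiguousarray(p[130:195,420:512,::-1]),None,fx=5,fy=5,interpolation=cv2.INTER_CUBIC),cv2.resize(np.ascontiguousarray(p[180:235,210:302,::-1]),None,fx=5,fy=5,interpolation=cv2.INTER_CUBIC)]))
E
```

```text
time_s: 6.9
ee_pos: [525.3, -47.1, 66.4]
tcp_rot: [2.682, -0.071, 2.026]
contact_force: [-0.7, -0.1, 1.0]
opening: -0.0
time_s: 7.28
ee_pos: [527.6, -45.5, 59.8]
tcp_rot: [2.682, -0.072, 2.026]
contact_force: [0.6, 0.4, 0.0]
opening: 0.3
t 7.28 pos [527.6 -45.5  59.8] rot [ 2.682 -0.072  2.026] F [0.6 0.4 0. ] q [ 0.31  0.37 -0.09  2.27 -1.07  0.35  1.66]
tool mm [-0.8 -1.1  2.5] share [-0.003 -0.004  0.008]
tool axes x,y,z in world [[-0.44, 0.9, 0.07], [0.82, 0.37, 0.44], [0.37, 0.25, -0.89]]
```

View pics/w5c.png

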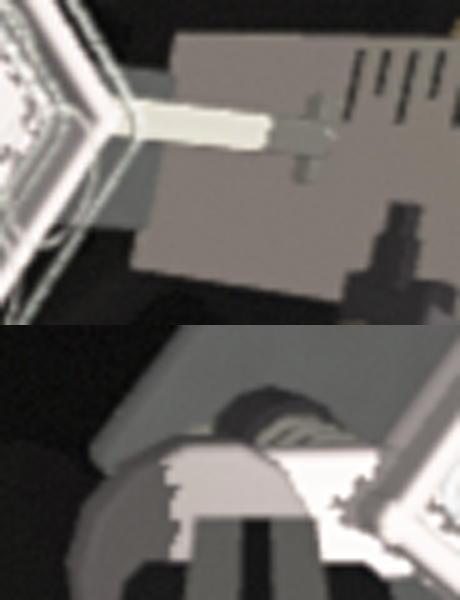

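```bash
python3 -m crank '[[[0,0,0.012],[0,0,0]],[[0,0,0.01],[0,0,0]],[[0,0,0],[0,0,0]]]'
python3 -m crank '[[[0,0,0.01],[0,0,0]],[[0,0,0],[0,0,0]]]'
python3 -m crank '[[[0,0,0.01],[0,0,0]],[[0,0,0],[0,0,0]]]'
```

```text
time_s: 7.7
ee_pos: [530.2, -43.9, 54.0]
tcp_rot: [2.682, -0.071, 2.026]
contact_force: [1.1, -0.2, -0.2]
opening: 0.1
time_s: 7.95
ee_pos: [531.3, -43.1, 51.4]
tcp_rot: [2.682, -0.071, 2.026]
contact_force: [0.7, -0.5, 0.3]
opening: -0.2
time_s: 8.2
ee_pos: [532.5, -42.4, 48.8]
tcp_rot: [2.682, -0.071, 2.026]
contact_force: [-0.3, -0.0, -0.3]
opening: 0.1
```

Still no contact, so I'm going on in small vertical steps of about 1.5 mm.

```bash
python3 -m crank '[[[0,-0.0022,0.0045],[0,0,0]],[[0,0,0],[0,0,0]]]'
python3 -m crank '[[[0,-0.0022,0.0045],[0,0,0]],[[0,0,0],[0,0,0]]]'
python3 - <<'E'
from h import *
import pickle
need([528,-46,57])
s=ctrl.sense();p,d=ctrl.snapshot("wrist"); cv2.imwrite("pics/w6.png",p[:,:,::-1]); np.save("pics/w6.npy",d)
pickle.dump(s,open("pics/w6.pkl","wb"))
cv2.imwrite("pics/w6c.png",np.vstack([cv2.resize(np.ascontiguousarray(p[130:195,420:512,::-1]),None,fx=5,fy=5,interpolation=cv2.INTER_CUBIC),cv2.resize(np.ascontiguousarray(p[180:235,210:302,::-1]),None,fx=5,fy=5,interpolation=cv2.INTER_CUBIC)]))
E
```

```text
time_s: 8.45
ee_pos: [532.4, -42.4, 47.4]
tcp_rot: [2.682, -0.071, 2.026]
contact_force: [-1.1, 0.0, 1.8]
opening: 0.1
time_s: 8.7
ee_pos: [532.3, -42.4, 45.8]
tcp_rot: [2.682, -0.071, 2.026]
contact_force: [-1.8, -0.2, 3.1]
opening: -0.2
t 8.7 pos [532.3 -42.4  45.8] rot [ 2.682 -0.071  2.026] F [-1.8 -0.2  3.1] q [ 0.33  0.41 -0.13  2.27 -1.13  0.31  1.72]
tool mm [ -0.5   0.1 -12.5] share [-0.002  0.    -0.042]
tool axes x,y,z in world [[-0.44, 0.9, 0.07], [0.82, 0.37, 0.44], [0.37, 0.25, -0.89]]
```

View pics/w6c.png

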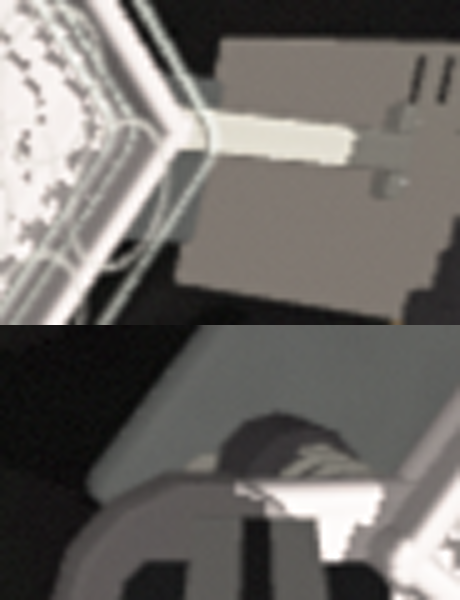

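```bash
python3 - <<'E'
from fit import *
s=ctrl.sense(); Rt=Rm(s["tcp_rot"]); m=ctrl.camera_model("wrist"); K=m["K"];M=m["mount"]
x=[613.7,8,-.304]
pts=np.array([W(loc(0,180.2,-28.9),x),W(loc(.1,180.2,-28.9),x),W(loc(.1,180.2,-16.9),x),W(loc(.13,180.2,-10),x)])
for rx in (0,-4):
 for ps in range(-60,61,10):
  T=np.eye(4);T[:3,:3]=Rt@R.from_rotvec([np.radians(rx),0,0]).as_matrix()@R.from_rotvec([0,0,np.radians(ps)]).as_matrix();T[:3,3]=s["ee_pos"]+[0,0,-12 if ps else 0];T=T@M
  print(rx,ps,proj(pts,K,T[:3,:3],T[:3,3]).round(0).tolist())
E
```

```text
0 -60 [[373.0, 341.0], [382.0, 356.0], [373.0, 360.0], [370.0, 367.0]]
0 -50 [[404.0, 323.0], [415.0, 336.0], [407.0, 342.0], [405.0, 350.0]]
0 -40 [[433.0, 300.0], [446.0, 312.0], [439.0, 319.0], [438.0, 327.0]]
0 -30 [[459.0, 272.0], [475.0, 282.0], [468.0, 290.0], [468.0, 299.0]]
0 -20 [[480.0, 239.0], [499.0, 247.0], [493.0, 257.0], [495.0, 265.0]]
0 -10 [[498.0, 202.0], [518.0, 207.0], [513.0, 218.0], [517.0, 227.0]]
0 0 [[495.0, 160.0], [516.0, 162.0], [513.0, 173.0], [518.0, 181.0]]
0 10 [[513.0, 117.0], [536.0, 115.0], [536.0, 128.0], [542.0, 135.0]]
0 20 [[509.0, 71.0], [533.0, 65.0], [535.0, 78.0], [543.0, 84.0]]
0 30 [[496.0, 25.0], [520.0, 13.0], [524.0, 27.0], [534.0, 32.0]]
0 40 [[474.0, -20.0], [496.0, -37.0], [503.0, -23.0], [514.0, -21.0]]
0 50 [[442.0, -60.0], [461.0, -82.0], [471.0, -70.0], [483.0, -70.0]]
0 60 [[401.0, -95.0], [416.0, -121.0], [428.0, -111.0], [440.0, -113.0]]
-4 -60 [[365.0, 326.0], [374.0, 339.0], [365.0, 344.0], [363.0, 351.0]]
-4 -50 [[394.0, 308.0], [404.0, 321.0], [396.0, 327.0], [395.0, 334.0]]
-4 -40 [[420.0, 287.0], [433.0, 298.0], [426.0, 305.0], [425.0, 312.0]]
-4 -30 [[443.0, 260.0], [458.0, 270.0], [452.0, 278.0], [453.0, 286.0]]
-4 -20 [[463.0, 230.0], [480.0, 237.0], [475.0, 247.0], [477.0, 254.0]]
-4 -10 [[478.0, 196.0], [497.0, 200.0], [493.0, 211.0], [496.0, 219.0]]
-4 0 [[475.0, 157.0], [494.0, 159.0], [491.0, 170.0], [496.0, 177.0]]
-4 10 [[490.0, 118.0], [512.0, 116.0], [511.0, 128.0], [518.0, 135.0]]
-4 20 [[486.0, 76.0], [508.0, 70.0], [509.0, 83.0], [517.0, 88.0]]
-4 30 [[473.0, 35.0], [494.0, 24.0], [499.0, 37.0], [508.0, 41.0]]
-4 40 [[452.0, -5.0], [472.0, -20.0], [479.0, -8.0], [489.0, -6.0]]
-4 50 [[423.0, -41.0], [440.0, -61.0], [449.0, -50.0], [460.0, -50.0]]
-4 60 [[386.0, -71.0], [399.0, -94.0], [410.0, -85.0], [421.0, -87.0]]
```

The tip touches at TCP z of about 48. To keep the mark in view I lift off a little, turn 28° about the tool axis, then press again.

```bash
python3 -m crank '[[[0,0.0075,-0.015],[0,0,0]],[[0,0,0],[0,0,-1]],[[0,0,0],[0,0,-1]],[[0,0,0],[0,0,-1]],[[0,0,0],[0,0,-1]],[[0,0,0],[0,0,-1]],[[0,0,0],[0,0,-1]],[[0,0,0],[0,0,-1]]]'
python3 -m crank '[[[0,0,0],[0,0,0]]]'
python3 - <<'E'
from h import *
import pickle
need([532,-43,47.5])
s=ctrl.sense();p,d=ctrl.snapshot("wrist"); cv2.imwrite("pics/w7.png",p[:,:,::-1]); np.save("pics/w7.npy",d)
pickle.dump(s,open("pics/w7.pkl","wb"))
E
```

```text
time_s: 9.75
ee_pos: [532.6, -42.4, 51.2]
tcp_rot: [2.699, 0.147, 2.468]
contact_force: [-0.1, 0.8, -0.4]
opening: 0.0
time_s: 9.88
ee_pos: [532.6, -42.5, 51.1]
tcp_rot: [2.699, 0.146, 2.465]
contact_force: [-0.2, -0.1, -0.3]
opening: 0.1
t 9.88 pos [532.6 -42.5  51.1] rot [2.699 0.146 2.465] F [-0.2 -0.1 -0.3] q [ 0.42  0.4  -0.24  2.26 -1.    0.29  2.08]
tool mm [ 0.7 -2.2  2.9] share [ 0.002 -0.007  0.01 ]
tool axes x,y,z in world [[-0.77, 0.62, -0.15], [0.52, 0.74, 0.42], [0.37, 0.25, -0.89]]
```

View pics/w7.png

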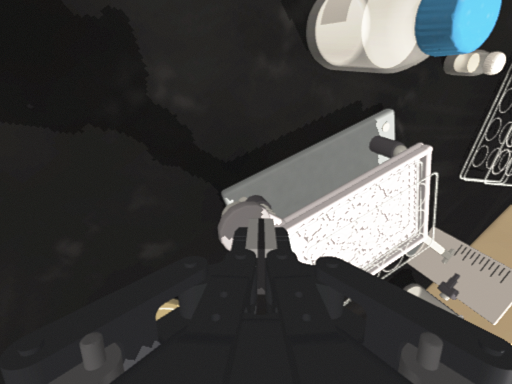

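```bash
python3 -m crank '[[[0.0015,-0.0042,0.009],[0,0,0]],[[0,0,0],[0,0,0]]]'
python3 -m crank '[[[0.0015,-0.0042,0.009],[0,0,0]],[[0,0,0],[0,0,0]]]'
python3 -m crank '[[[0.0015,-0.0042,0.009],[0,0,0]],[[0,0,0],[0,0,0]]]'
cat > look.py <<'E'
import sys
from h import *
import pickle
n=sys.argv[1]
need([532,-43,47.5])
s=ctrl.sense();p,d=ctrl.snapshot("wrist"); cv2.imwrite(f"pics/{n}.png",p[:,:,::-1]); np.save(f"pics/{n}.npy",d)
pickle.dump(s,open(f"pics/{n}.pkl","wb"))
cv2.imwrite(f"pics/{n}c.png",cv2.resize(np.ascontiguousarray(p[225:310,415:512,::-1]),None,fx=7,fy=7,interpolation=cv2.INTER_CUBIC))
E
python3 look.py w8
```

```text
time_s: 10.18
ee_pos: [532.6, -42.6, 47.8]
tcp_rot: [2.699, 0.145, 2.464]
contact_force: [-0.5, 0.2, 0.8]
opening: 0.1
time_s: 10.42
ee_pos: [532.3, -42.7, 44.6]
tcp_rot: [2.699, 0.145, 2.465]
contact_force: [-1.2, -0.3, 3.1]
opening: 0.2
time_s: 10.68
ee_pos: [532.4, -42.6, 41.6]
tcp_rot: [2.699, 0.145, 2.465]
contact_force: [-2.5, -1.0, 4.2]
opening: 0.1
t 10.68 pos [532.4 -42.6  41.6] rot [2.699 0.145 2.465] F [-2.5 -1.   4.2] q [ 0.44  0.43 -0.27  2.27 -1.03  0.26  2.11]
tool mm [-0.8  2.  -5.5] share [-0.003  0.007 -0.018]
tool axes x,y,z in world [[-0.77, 0.62, -0.14], [0.52, 0.74, 0.42], [0.37, 0.25, -0.89]]
```

View pics/w8c.png

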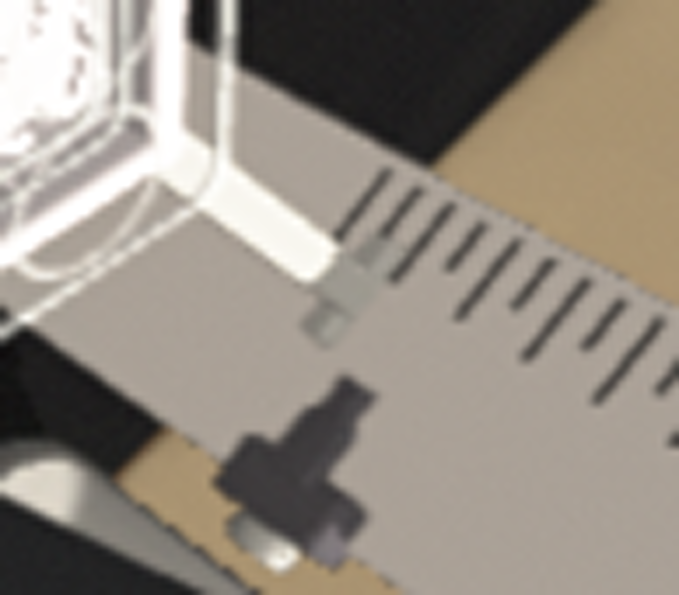

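```bash
python3 - <<'E'
from fit import *
p=cv2.imread("pics/w7.png"); cv2.imwrite("pics/w7c.png",cv2.resize(p[225:310,415:512],None,fx=7,fy=7,interpolation=cv2.INTER_CUBIC))
x=[613.7,8,-.304]
for n in ("w7","w8"):
    s=pickle.load(open(f"pics/{n}.pkl","rb")); P=pose("wrist",s)
    for t in (0,.05,.1,.15): 
        print(n,t,"ptr",((proj(W(loc(t,180.2,-28.9),x),*P)-[415,225]+.5)*7).round(),"mark",((proj(W(loc(t,180.2,-16.9),x),*P)-[415,225]+.5)*7).round())
E
```

```text
w7 0 ptr [[236. 223.]] mark [[193. 279.]]
w7 0.05 ptr [[288. 254.]] mark [[244. 312.]]
w7 0.1 ptr [[341. 287.]] mark [[296. 345.]]
w7 0.15 ptr [[396. 319.]] mark [[349. 379.]]
w8 0 ptr [[292. 257.]] mark [[248. 314.]]
w8 0.05 ptr [[347. 290.]] mark [[301. 349.]]
w8 0.1 ptr [[403. 324.]] mark [[356. 384.]]
w8 0.15 ptr [[461. 359.]] mark [[413. 420.]]
```

View pics/w7c.png

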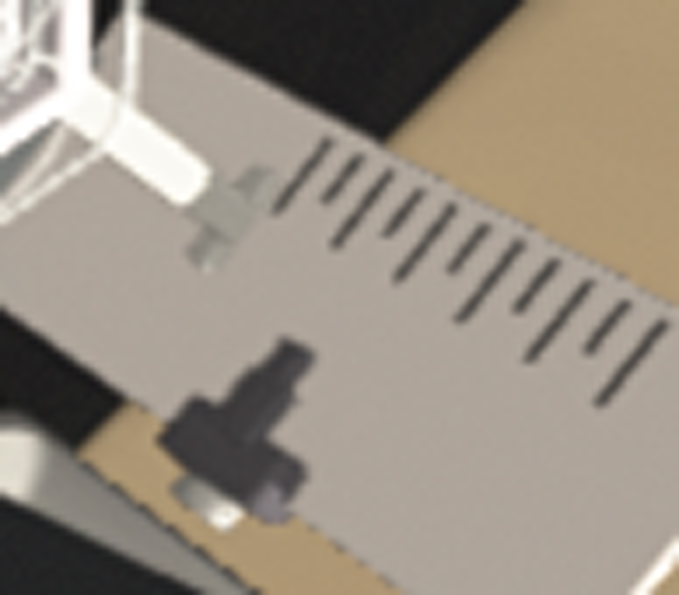

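The fit agrees with the image: the tilt is about 0.053 to 0.056 and the mark sits at about 0.100. I press 3.5 mm more and look again.

```bash
python3 -m crank '[[[0.0018,-0.005,0.0105],[0,0,0]],[[0,0,0],[0,0,0]]]'
python3 look.py w9
```

```text
time_s: 10.98
ee_pos: [532.3, -42.6, 38.2]
tcp_rot: [2.699, 0.145, 2.465]
contact_force: [-3.3, -2.6, 4.6]
opening: 0.2
t 10.97 pos [532.3 -42.6  38.2] rot [2.699 0.145 2.465] F [-3.3 -2.6  4.6] q [ 0.45  0.44 -0.29  2.27 -1.04  0.25  2.13]
tool mm [-1.4  3.5 -8.5] share [-0.005  0.012 -0.028]
tool axes x,y,z in world [[-0.77, 0.62, -0.14], [0.52, 0.74, 0.42], [0.37, 0.25, -0.89]]
```

View pics/w9c.png

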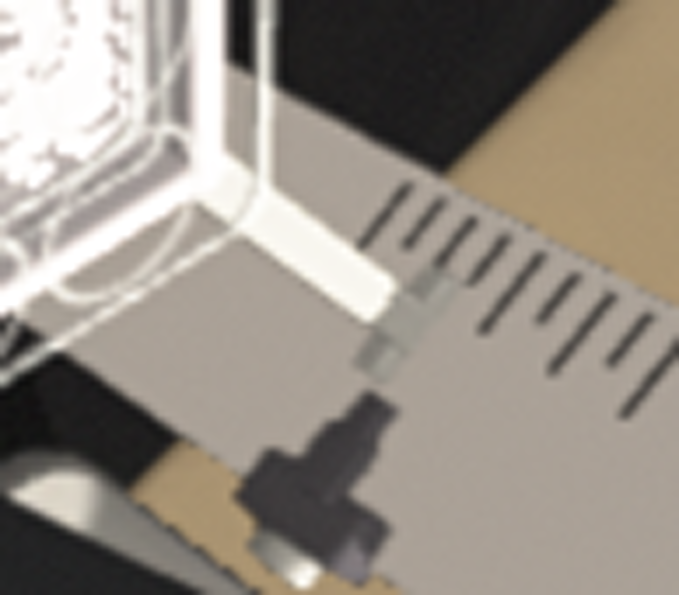

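```bash
python3 -m crank '[[[0.0007,-0.002,0.0042],[0,0,0]],[[0,0,0],[0,0,0]]]'
python3 look.py w10; python3 - <<'E'
from fit import *
x=[613.7,8,-.304]
for n in ("w9","w10"):
    s=pickle.load(open(f"pics/{n}.pkl","rb")); P=pose("wrist",s)
    for t in (.07,.08,.09,.1,.11): 
        print(n,t,"ptr",((proj(W(loc(t,180.2,-28.9),x),*P)-[415,225]+.5)*7).round(),"mark",((proj(W(loc(t,180.2,-16.9),x),*P)-[415,225]+.5)*7).round())
E
```

```text
time_s: 11.28
ee_pos: [532.3, -42.6, 36.9]
tcp_rot: [2.699, 0.145, 2.465]
contact_force: [-3.8, -1.1, 6.6]
opening: -0.3
t 11.28 pos [532.3 -42.6  36.9] rot [2.699 0.145 2.465] F [-3.8 -1.1  6.6] q [ 0.46  0.44 -0.29  2.27 -1.04  0.24  2.13]
tool mm [-1.6  4.  -9.7] share [-0.005  0.013 -0.032]
tool axes x,y,z in world [[-0.77, 0.62, -0.14], [0.52, 0.74, 0.42], [0.37, 0.25, -0.89]]
w9 0.07 ptr [[392. 317.]] mark [[345. 377.]]
w9 0.08 ptr [[403. 324.]] mark [[356. 384.]]
w9 0.09 ptr [[415. 331.]] mark [[368. 391.]]
w9 0.1 ptr [[426. 338.]] mark [[379. 399.]]
w9 0.11 ptr [[438. 345.]] mark [[390. 406.]]
w10 0.07 ptr [[399. 322.]] mark [[353. 382.]]
w10 0.08 ptr [[411. 329.]] mark [[364. 389.]]
w10 0.09 ptr [[423. 336.]] mark [[375. 397.]]
w10 0.1 ptr [[434. 343.]] mark [[387. 404.]]
w10 0.11 ptr [[446. 350.]] mark [[398. 411.]]
```

View pics/w10c.png

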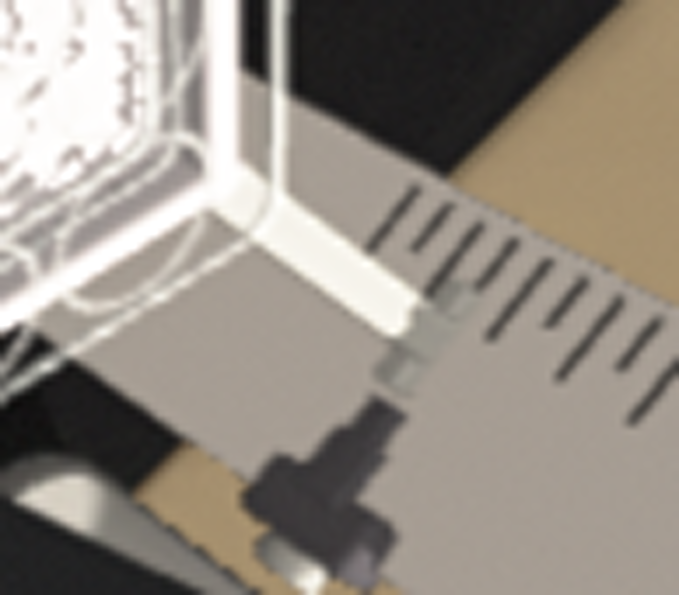

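```bash
python3 - <<'E'
import cv2
p=cv2.imread("pics/w10.png"); cv2.imwrite("pics/w10z.png",cv2.resize(p[262:298,455:485],None,fx=16,fy=16,interpolation=cv2.INTER_LANCZOS4))
E
```

```text
(no output)
```

View pics/w10z.png

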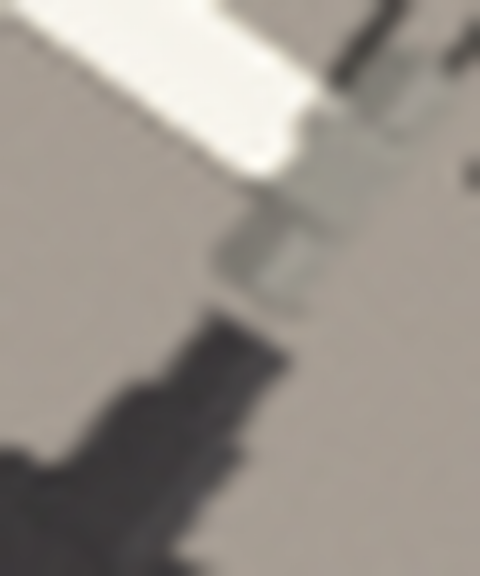

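The bar sits about 1 pixel, or roughly 0.005 rad, below the mark, so one small step of 0.4 mm remains.

```bash
python3 -m crank '[[[0.0002,-0.0006,0.0013],[0,0,0]],[[0,0,0],[0,0,0]]]'
python3 look.py w11; python3 - <<'E'
import cv2
p=cv2.imread("pics/w11.png"); cv2.imwrite("pics/w11z.png",cv2.resize(p[262:298,455:485],None,fx=16,fy=16,interpolation=cv2.INTER_LANCZOS4))
E
```

```text
time_s: 11.58
ee_pos: [532.3, -42.6, 36.5]
tcp_rot: [2.699, 0.145, 2.465]
contact_force: [-4.5, -2.6, 5.4]
opening: 0.2
t 11.57 pos [532.3 -42.6  36.5] rot [2.699 0.145 2.465] F [-4.5 -2.6  5.4] q [ 0.46  0.44 -0.29  2.27 -1.04  0.24  2.14]
tool mm [ -1.6   4.2 -10. ] share [-0.005  0.014 -0.033]
tool axes x,y,z in world [[-0.77, 0.62, -0.14], [0.52, 0.74, 0.42], [0.37, 0.25, -0.89]]
```

View pics/w11z.png

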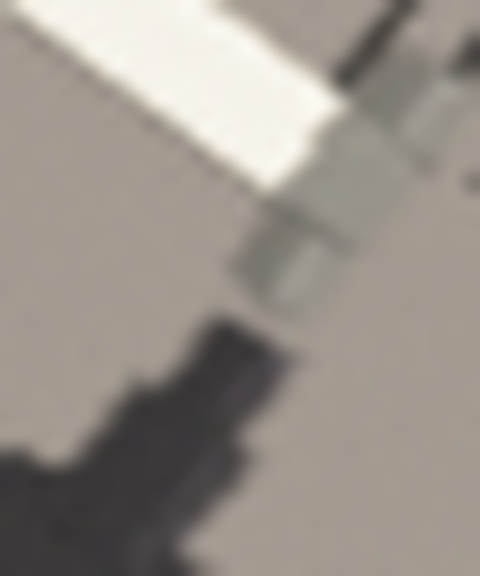

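The bar's centreline now runs through the mark's point to within about 0.4 px, or 0.002 rad. I hold here.

```bash
python3 -m crank '[[[0,0,0],[0,0,0]],[[0,0,0],[0,0,0]],[[0,0,0],[0,0,0]],[[0,0,0],[0,0,0]],[[0,0,0],[0,0,0]],[[0,0,0],[0,0,0]],[[0,0,0],[0,0,0]],[[0,0,0],[0,0,0]]]'
python3 look.py w12; python3 - <<'E'
import cv2,numpy as np
z=[cv2.resize(cv2.imread(f"pics/{n}.png")[262:298,455:485],None,fx=13,fy=13,interpolation=cv2.INTER_LANCZOS4) for n in ("w11","w12")]
cv2.imwrite("pics/w12z.png",np.hstack(z))
E
```

```text
time_s: 12.62
ee_pos: [532.3, -42.6, 36.6]
tcp_rot: [2.699, 0.145, 2.465]
contact_force: [-4.9, -0.4, 6.1]
opening: 0.1
t 12.62 pos [532.3 -42.6  36.6] rot [2.699 0.145 2.465] F [-4.9 -0.4  6.1] q [ 0.46  0.44 -0.29  2.27 -1.04  0.24  2.14]
tool mm [ -1.6   4.2 -10. ] share [-0.005  0.014 -0.033]
tool axes x,y,z in world [[-0.77, 0.62, -0.14], [0.52, 0.74, 0.42], [0.37, 0.25, -0.89]]
```

View pics/w12z.png

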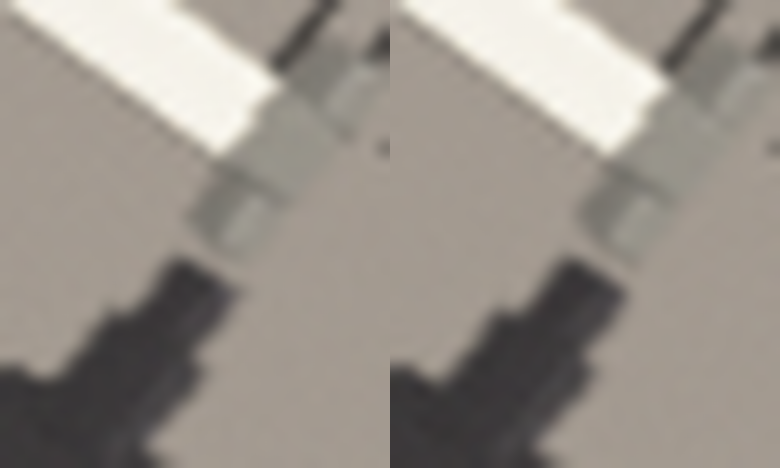

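The pose is steady. To settle the remaining offset of about 0.005, I project the blade's box (20 x 4 mm) into the rest picture and the current one.

```bash
cat > ov.py <<'E'
from fit import *
x=[613.7,8,-.304]
def blade(t,L=8,lo=-38.9,hi=-18.9,h=2):
    c=[]
    for ru in (180.2,180.2-L):
        for rr in (lo,hi):
            for n in (-h,h):
                rad=u*(ru*np.cos(t)-n*np.sin(t))+r*rr; c.append(W(np.array([rad[0],rad[1],50+ru*np.sin(t)+n*np.cos(t)]),x))
    return np.array(c)
E_=[(0,1),(2,3),(0,2),(1,3),(4,5),(6,7),(4,6),(5,7),(0,4),(1,5),(2,6),(3,7)]
out=[]
for n,t,(x0,y0) in (("w7",0,(435,240)),("w12",.1,(458,258))):
    s=pickle.load(open(f"pics/{n}.pkl","rb")); P=pose("wrist",s); f=9
    im=cv2.imread(f"pics/{n}.png")[y0:y0+55,x0:x0+44]; im=cv2.resize(im,None,fx=f,fy=f,interpolation=cv2.INTER_CUBIC)
    def dr(c,col):
        q=((proj(c,*P)-[x0,y0]+.5)*f).round().astype(int)
        for a,b in E_: cv2.line(im,tuple(map(int,q[a])),tuple(map(int,q[b])),col,1)
    dr(blade(t),(0,255,0)); dr(blade(.1,L=3,lo=-16.9,hi=-10),(0,0,255))
    out.append(im)
cv2.imwrite("pics/ov.png",np.hstack(out))
E
python3 ov.py
```

```text
(no output)
```

View pics/ov.png

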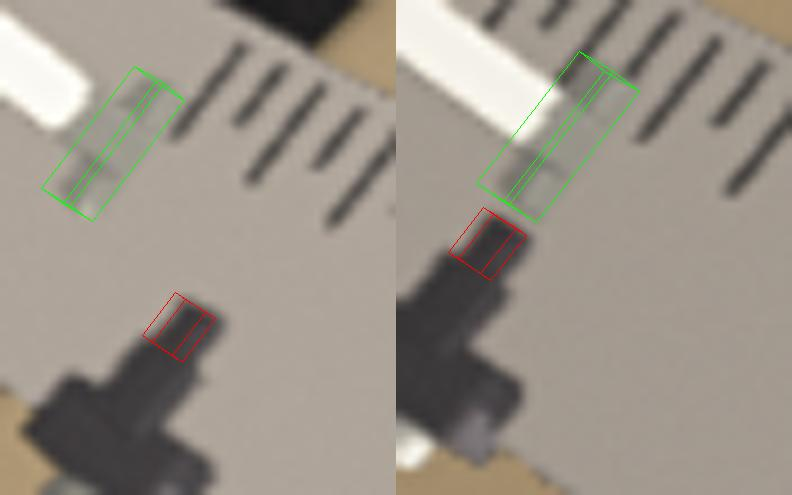

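```bash
python3 -m crank '[[[0.0001,-0.0003,0.0006],[0,0,0]],[[0,0,0],[0,0,0]],[[0,0,0],[0,0,0]],[[0,0,0],[0,0,0]],[[0,0,0],[0,0,0]],[[0,0,0],[0,0,0]],[[0,0,0],[0,0,0]],[[0,0,0],[0,0,0]]]'
python3 look.py w13
python3 -m crank '[[[0,0,0],[0,0,0]],[[0,0,0],[0,0,0]],[[0,0,0],[0,0,0]],[[0,0,0],[0,0,0]],[[0,0,0],[0,0,0]],[[0,0,0],[0,0,0]],[[0,0,0],[0,0,0]],[[0,0,0],[0,0,0]]]'
python3 -m crank '[[[0,0,0],[0,0,0]],[[0,0,0],[0,0,0]],[[0,0,0],[0,0,0]],[[0,0,0],[0,0,0]],[[0,0,0],[0,0,0]]]'
sed -i 's/"w12",.1,/"w13",.1,/' ov.py; python3 ov.py
```

```text
time_s: 13.68
ee_pos: [532.3, -42.6, 36.4]
tcp_rot: [2.699, 0.146, 2.465]
contact_force: [-4.2, -3.1, 5.3]
opening: 0.1
t 13.68 pos [532.3 -42.6  36.4] rot [2.699 0.146 2.465] F [-4.2 -3.1  5.3] q [ 0.46  0.44 -0.3   2.27 -1.04  0.24  2.14]
tool mm [ -1.6   4.3 -10.2] share [-0.005  0.014 -0.034]
tool axes x,y,z in world [[-0.77, 0.62, -0.15], [0.52, 0.74, 0.42], [0.37, 0.25, -0.89]]
time_s: 14.72
ee_pos: [532.3, -42.6, 36.3]
tcp_rot: [2.699, 0.146, 2.465]
contact_force: [-4.7, -1.7, 5.9]
opening: -0.3
time_s: 15.35
ee_pos: [532.3, -42.6, 36.4]
tcp_rot: [2.699, 0.146, 2.465]
contact_force: [-4.3, -1.3, 5.6]
opening: -0.3
```

View pics/ov.png

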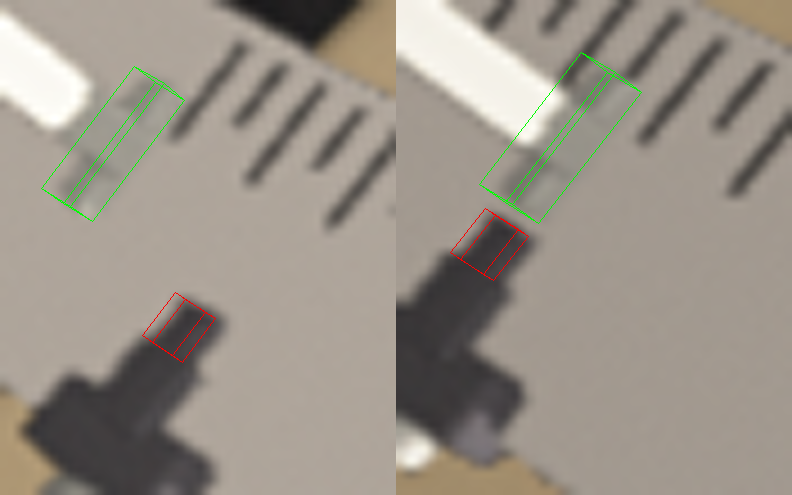

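```bash
cat > rect.py <<'E'
from fit import *
import sys
x=[613.7,8,-.304]; f=10
out=[]
for n in sys.argv[1:]:
    s=pickle.load(open(f"pics/{n}.pkl","rb")); P=pose("wrist",s); im=cv2.imread(f"pics/{n}.png")
    cor=[(-42,80),(-6,80),(-6,42),(-42,42)]
    q=proj(np.array([W(np.array([*(u*179.5+r*a),h]),x) for a,h in cor]),*P).astype(np.float32)
    H=cv2.getPerspectiveTransform(q,np.array([(0,0),(36*f,0),(36*f,38*f),(0,38*f)],np.float32))
    o=cv2.warpPerspective(im,H,(36*f,38*f),flags=cv2.INTER_CUBIC)
    for h in range(42,81,2): cv2.line(o,(0,(80-h)*f),(6 if h%10 else 20,(80-h)*f),(0,0,255),1)
    out.append(o)
cv2.imwrite("pics/rect.png",np.hstack(out))
E
python3 rect.py w7 w13
```

```text
(no output)
```

View pics/rect.png

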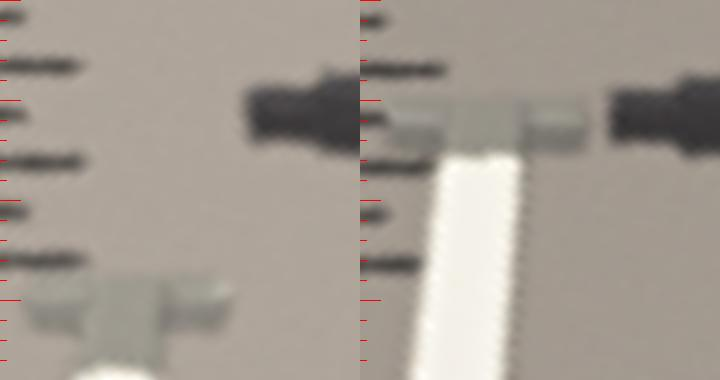

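Rectified onto the scale plane, the blade's centre is at 67.6 mm and the mark's at 68.4 mm, so the blade is still 0.8 mm (0.0045 rad) low. I press 0.4 mm more and hold again.

```bash
python3 -m crank '[[[0.0002,-0.0006,0.0013],[0,0,0]],[[0,0,0],[0,0,0]],[[0,0,0],[0,0,0]],[[0,0,0],[0,0,0]]]'
python3 look.py w14; python3 rect.py w13 w14
```

```text
time_s: 15.85
ee_pos: [532.2, -42.6, 35.9]
tcp_rot: [2.699, 0.145, 2.465]
contact_force: [-4.7, -2.1, 6.0]
opening: 0.0
t 15.85 pos [532.2 -42.6  35.9] rot [2.699 0.145 2.465] F [-4.7 -2.1  6. ] q [ 0.46  0.44 -0.3   2.27 -1.05  0.24  2.14]
tool mm [ -1.7   4.5 -10.6] share [-0.006  0.015 -0.035]
tool axes x,y,z in world [[-0.77, 0.62, -0.14], [0.52, 0.74, 0.42], [0.37, 0.25, -0.89]]
```

View pics/rect.png

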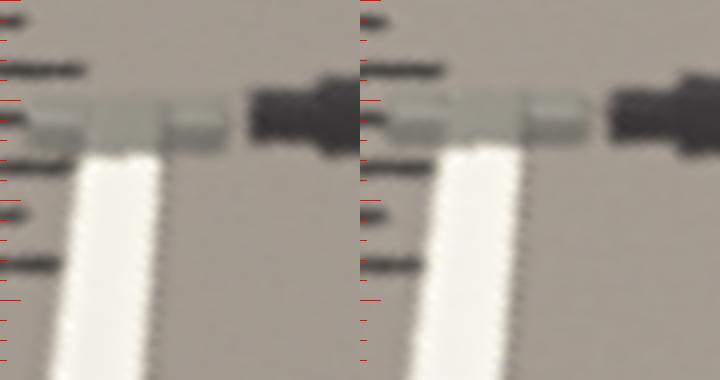

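The right half shows the blade at rows 91 to 144 and the mark at rows 90 to 142, which is level within 0.2 mm. I hold 2.5 s here, then lift straight up.

```bash
Z='[0,0,0]'; python3 -m crank '[[[0,0,0],[0,0,0]],[[0,0,0],[0,0,0]],[[0,0,0],[0,0,0]],[[0,0,0],[0,0,0]],[[0,0,0],[0,0,0]],[[0,0,0],[0,0,0]],[[0,0,0],[0,0,0]],[[0,0,0],[0,0,0]]]'
python3 -m crank '[[[0,0,0],[0,0,0]],[[0,0,0],[0,0,0]],[[0,0,0],[0,0,0]],[[0,0,0],[0,0,0]],[[0,0,0],[0,0,0]],[[0,0,0],[0,0,0]],[[0,0,0],[0,0,0]],[[0,0,0],[0,0,0]]]'
python3 -m crank '[[[0,0,0],[0,0,0]],[[0,0,0],[0,0,0]],[[0,0,0],[0,0,0]],[[0,0,0],[0,0,0]]]'
python3 look.py w15; python3 rect.py w14 w15
```

```text
time_s: 16.9
ee_pos: [532.2, -42.6, 35.9]
tcp_rot: [2.699, 0.146, 2.465]
contact_force: [-4.0, -2.3, 5.1]
opening: 0.2
time_s: 17.9
ee_pos: [532.2, -42.6, 35.9]
tcp_rot: [2.699, 0.145, 2.465]
contact_force: [-4.4, -1.9, 5.5]
opening: 0.1
time_s: 18.4
ee_pos: [532.2, -42.6, 35.9]
tcp_rot: [2.699, 0.145, 2.465]
contact_force: [-5.5, -2.0, 6.3]
opening: 0.1
t 18.4 pos [532.2 -42.6  35.9] rot [2.699 0.145 2.465] F [-5.5 -2.   6.3] q [ 0.46  0.44 -0.3   2.27 -1.05  0.24  2.14]
tool mm [ -1.8   4.5 -10.6] share [-0.006  0.015 -0.035]
tool axes x,y,z in world [[-0.77, 0.62, -0.14], [0.52, 0.74, 0.42], [0.37, 0.25, -0.89]]
```

View pics/rect.png

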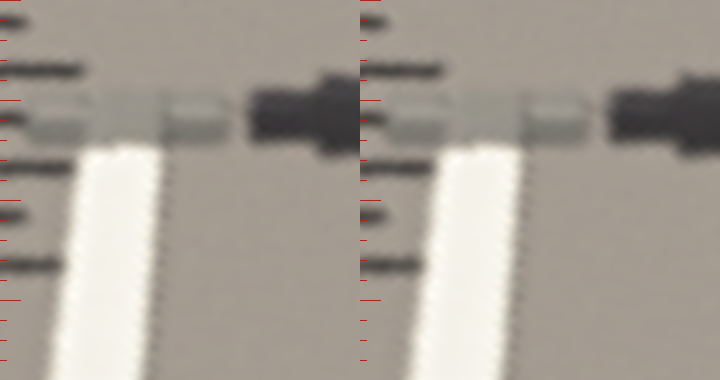

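The level held. Now the release and retreat.

```bash
python3 -m crank '[[[-0.0015,0.0042,-0.009],[0,0,0]],[[-0.0015,0.0042,-0.009],[0,0,0]],[[-0.0015,0.0042,-0.009],[0,0,0]],[[-0.0015,0.0042,-0.009],[0,0,0]],[[-0.0015,0.0042,-0.009],[0,0,0]],[[-0.003,0.008,-0.018],[0,0,0]],[[0,0,-0.04],[0,0,0]],[[0,0,-0.06],[0,0,0]]]'
python3 -m crank '[[[0,0,-0.1],[0,0,0]],[[0,0,-0.1],[0,0,0]],[[0,0,-0.1],[1,0,0]],[[0,0,-0.1],[1,0,0]],[[0,0,0],[0,0,0]],[[0,0,0],[0,0,0]]]'
python3 look.py w16
python3 - <<'E'
from h import *
p,d=ctrl.snapshot("top"); cv2.imwrite("pics/top16.png",p[:,:,::-1]); np.save("pics/top16.npy",d)
C=cloud(d,*pose("top")); C0=cloud(np.load("pics/top0.npy"),*pose("top"))
a=cv2.imread("pics/top0.png")[110:250,170:340]; b=np.ascontiguousarray(p[110:250,170:340,::-1])
cv2.imwrite("pics/cmp.png",cv2.resize(np.hstack([a,b]),None,fx=2.3,fy=2.3,interpolation=cv2.INTER_CUBIC))
E
```

```text
time_s: 19.45
ee_pos: [520.7, -50.4, 84.2]
tcp_rot: [2.699, 0.145, 2.465]
contact_force: [-0.4, -0.1, 0.0]
opening: -0.1
time_s: 20.2
ee_pos: [477.4, -78.8, 191.8]
tcp_rot: [2.838, 0.145, 2.466]
contact_force: [-0.2, -0.6, -0.6]
opening: 0.3
t 20.2 pos [477.4 -78.8 191.8] rot [2.838 0.145 2.466] F [-0.2 -0.6 -0.6] q [ 0.16  0.07  0.07  2.15 -0.35  0.68  1.39]
tool mm [  0.9  15.6 157.5] share [0.003 0.052 0.525]
tool axes x,y,z in world [[-0.77, 0.62, -0.14], [0.56, 0.77, 0.3], [0.29, 0.15, -0.94]]
```

View pics/w16.png

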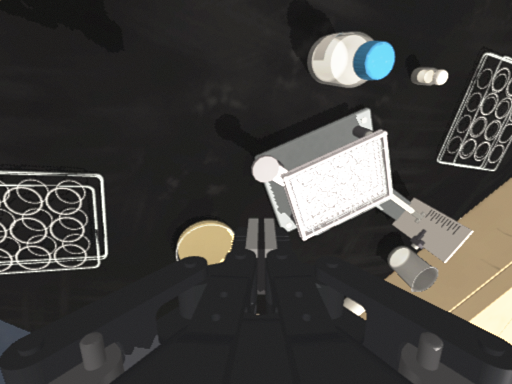

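View pics/cmp.png

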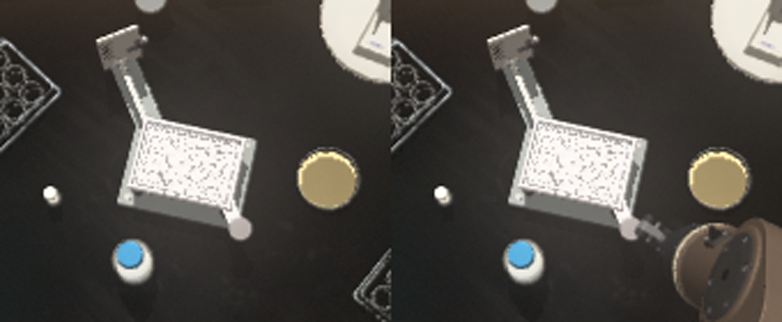

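The tray is back level, and the dish, bottle, vial, plate and mark look unmoved. I make one check of the pad's height and hand in.

```bash
python3 - <<'E'
from fit import *
s=pickle.load(open("pics/w16.pkl","rb")); C=cloud(np.load("pics/w16.npy"),*pose("wrist",s))
q=proj(np.array([[514.5,-54.8,73.5]]),*pose("wrist",s))[0].round().astype(int); print(q,np.median(C[q[1]-6:q[1]+6,q[0]-6:q[0]+6].reshape(-1,3),0).round(1))
print(ctrl.sense()["joint_velocities"].round(3)); print(ctrl.finish_job())
E
```

```text
[265 168] [513.6 -54.5  73.8]
[ 0.005  0.009 -0.004 -0.003  0.004 -0.001 -0.006]
the job is handed in; nothing more can be done
None
```

I pressed the pad with the shut fingertips until the pointer was level with the set mark, held it for about 2.5 s, let the corner spring back up, moved clear and handed the job in at about 20 s. No verdict was reported.

**Level at the mark:** in the wrist pictures, rectified onto the scale plane, the pointer was level with the mark to about 0.2 mm at the start and end of that hold. That corresponds to a tilt of about 0.10 rad. The pad force was about 6 N.

**Earlier short hold:** before that I held for about 4 s a little under the mark. I first judged it level, but a closer check put it 0.8 mm low, so I pressed 0.4 mm further and held again. I saw no sign of going past the mark.

**After release:** the pad's top is back at 73.8 mm, against 74 mm with the tray level. In the pictures from before and after, the set mark, well plate, vial, dish and bottle look unmoved. The fingertips were well above everything when I handed in, and the force read about zero.

**What disagreed:** the finger ends turned out to lie about 30 mm behind the stated TCP, judging by wrist depth and where the tip first touched. I found the contact by force instead. I also touched the pad lightly once, lifted off, and turned the tool to keep the mark in view before the real press.

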